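# Shut and lock the slide storage box

### The arm

A 6-joint arm with a two-finger parallel gripper is mounted at the origin on the work surface. World frame = base frame: x ahead of the robot, y to its left, z up, the work surface at z = 0. Lengths are in m, angles in rad, forces in N, time in s.
With the tool pointing down it reaches from about 0.275 to 0.825 m from the base axis. Payload 4.9 kg.
Tool frame: the origin (TCP) lies midway between the tips of the shut fingers; the grasp point (between the pads) lies 19 mm behind it (bot.grip_depth is the distance from the TCP to the grasp point, in m); y points along the fingers, x is the direction in which the jaws open and shut, and the axes are right-handed (so a half turn about y gives the same grasp; the last joint's range is limited). The gripper opens to 85 mm and grips with 20 to 120 N. Pads are 22 mm wide; open, the fingers measure 114 mm over their backs; the gripper's body (76 mm by 85 mm) begins 54 mm behind the grasp point. The pads swing forward as they close: fully open they stand 13 mm farther back than shut.
Start: joints at [-1.307, 0.326, -0.193, 1.052, 0, 1.437], TCP at [0.213, -0.507, 0.231] pointing down, gripper open.
Joint ranges: [-2.65, 2.65], [-0.97, 1.79], [-1.3, 1.35], [-1.93, 2.1], [-1.47, 1.37], [-3.14, 3.14]. Speed limits (rad/s): [2.57, 2.57, 3.14, 3.14, 3.14, 3.14].

### API

Orientations are given as a unit quaternion [w, x, y, z].
In Python, from cell import bot gives the robot as it stands. Calls block until the motion is done:
- bot.move_pose(position, orientation): joint-space move of the TCP to a pose.
- bot.move_linear(position, speed=0.15, rotation=None, until_force=None): straight line of the TCP; rotation=None keeps the orientation; speed is the mean speed in m/s. With until_force (N) it stops when the force on the tool has changed by that much, and returns True; else False.
- bot.goto_joints(angles): joint-space move.
- bot.set_gripper(opening, grasp_force=None): opening from 0.0 (shut) to 1.0 (fully open); grasp_force is the grip in N (None keeps the last); returns when the fingers have stopped.
- bot.wait(seconds).
- bot.solve_ik(position, orientation): joint angles nearest the present ones, or None.
- bot.camera(name): name is "scene" or "side" or "wrist"; returns the picture (480x640x3 uint8, red, green, blue); there is no depth.
- bot.calibration(name): a dict with "mtx" (3x3 intrinsics, pixels), "extrinsics" (4x4, takes a point from world to camera coordinates); the wrist camera has in their place "hand_eye" (4x4, takes a point from camera to tool coordinates, whose origin is the TCP and whose axes are the tool frame's). Camera axes: x right, y down, z forward; pixel columns grow to the right and rows downward; lengths in m; the calibration is good to about 2 mm. A picture is of the moment at which its call begins: read the wrist's pose just before it. calibration takes no time and is no camera call.
A pose or a line that the arm cannot do raises bot.PlanningError and nothing moves.
- bot.close_job(): hands the job in, once; it reports no verdict.
Trained networks look in the newest picture that a camera, given by its name, has taken for a name from the list of things; names that differ only in an ending like _2 or _b are one class to them, and where a whole thing is asked for, a point or a joint stands for the part that bears it (a point fixed in the world has none). Each returns a list of dicts, best first, with "confidence" (0 to 1); they miss things now and then, are a little off and sometimes report something else, mostly with a low value. They report only what shows in the picture. A call takes as long as a camera call. They do not tell look-alikes from the thing itself.
- bot.search_frame(camera, thing): "bbox" ([left, top, width, height] in pixels, round what is visible of it).
Readings, each from a call of its own:
- bot.read_clock(): time.
- bot.read_joint_positions(): joint angles.
- bot.read_joint_vel(): joint speeds.
- bot.read_joint_efforts(): joint torques, N m.
- bot.read_position(): TCP position.
- bot.read_tool_rot(): TCP orientation.
- bot.read_ft_force(): force on the tool from outside, world axes, zero at the start.
- bot.read_moment(): the same for the moment, N m.
- bot.read_gripper_width(): opening from 0.0 (shut) to 1.0 (fully open).
Only numpy, scipy, OpenCV 4.12 (cv2) and the standard library are available. Lean on these libraries where they do the work, as an engineer would, in place of code of your own. Each camera call takes 0.05 s, during which the arm holds its last target.

### The job

Push the sliding cover of the microscope-slide box fully home over the compartment, then lock it: take the press tool from its wooden holder and, with its rod and not with the fingers, press the catch inside the cover's square collar straight down until it snaps in. Do not force the cover or the catch, put the press tool back upright in its holder, and leave everything else on the desk as it is.

Things in the scene. Friction and masses are not known exactly. Their poses are not given: they have to be found in the camera images.
- slide_box: Cream slide box fixed to the desk, 120 (its x) by 200 (its y) by 57 mm high; origin at the centre of its underside. Its flat cover (106 wide, 190 long, 5 mm thick, top face 52 mm above the desk) slides in side grooves along the box's y axis: it opens towards +y, where it overhangs the box's low end, and closes towards -y, up to the end wall. Glass slides stand inside.
- cover (a joint): How far the cover is open, in m: 0 is fully home against its end stop, it starts about 0.07 to 0.11 open and can go to 0.12. It slides with some 4 to 5 N of friction and stays where it is left. It must be within 3 mm of home.
- cover_rib (a point): Centre of the thumb rib that stands across the cover near its trailing (+y) end, for pushing: 70 mm long (box x), 10 mm thick (box y), 15 mm high, from 52 to 67 mm above the desk; this point is 59.5 mm above the desk. The cover goes on flat for 10 mm behind the rib, then ends.
- catch (a joint): How far the lock catch is pressed down, in m: 0 is up, 0.007 is fully in, and there it stays by itself. It resists with about 10 N, gives way with a snap about half-way, and then stops hard. Its stem enters a slot in the box only when the cover is home (within about 2 mm); otherwise it is blocked after about 2 mm.
- catch_top (a point): Centre of the flat top of the catch, a steel button of 16 mm diameter in the 20 mm round hole of a square collar (36 by 36 mm) on the cover near its leading (-y) end, 150 mm from the thumb rib; it travels with the cover. Collar rim: 66 mm above the desk. Button top: 64 mm above the desk when up, 57 mm when locked. Too narrow for fingers.
- pusher_grip (a point): Centre of the round black handle (22 mm diameter, 50 mm tall) of the press tool (about 130 g), which stands upright in the holder; z points up along the tool. Below the handle is a round flange, below that the rod.
- pusher_flange (a point): Centre of the underside of the press tool's round flange (36 mm diameter, 6 mm thick, 31 mm below the handle's centre), which rests on the holder's top. Below it are a 14 mm sleeve 20 mm long and a steel rod of 10 mm diameter with a flat end. The rod is adjustable and left at an unknown setting: its end is 34 to 62 mm below this point. It is stiff and does not shift in use.
- holder_mouth (a point): Centre of the top of the tool's wooden holder, a block 60 by 60 by 70 mm fixed to the desk with a vertical through hole of 24 mm diameter; this point is 70 mm above the desk. A like block without the tool, carrying a thin wooden needle handle (9 mm diameter, 135 mm above the desk), stands elsewhere.
- needle_block: The like block (60 by 60 by 70 mm, fixed) with a thin upright needle handle up to 135 mm above the desk; origin at the centre of its underside. Not to be used.
- dish: Bystander: small glass dish, 84 mm wide, 16 mm high; origin under its centre.
- stain: Bystander: small amber bottle, 34 mm wide, 75 mm high; origin under its centre.
- eyepiece: Bystander: black eyepiece standing on end, 34 mm wide, 50 mm high; origin under its centre.
- mailer: Bystander: cream slide case, 85 by 32 by 30 mm; origin under its centre.
- drink: Bystander: green drink bottle, 60 mm wide, 170 mm high; origin under its centre.
- tub: Bystander: white tub with lid, 80 mm wide, 55 mm high; origin under its centre.
- brush: Bystander: small brush lying on the desk, 150 mm long; origin under its middle.
There are look-alikes about, which are no part of the job. What is shaped like the part that bears holder_mouth but red is not meant. There is more than one size of the slide_box; the one meant has the size given above.

How it is judged:
On the way, in this order (a step that is already met when the one before it is completed fails the run):
1. the cover is pushed fully home, the catch still up (value of joint each of cover, catch below 0.003 m), for 0.2 s.
2. the catch is snapped in while the cover is home (value of joint cover below 0.003 m and value of joint catch above 0.0058 m), for 0.1 s.
At the end, for the whole second after the job is handed in: The cover is within 3 mm of fully home, the catch is pressed in by more than 5.8 mm of its 7 mm, and the press tool stands released and at rest in its holder: flange down on the block (within 5 mm in height), within 9 mm of the hole's centre, tilted less than 0.12 rad (all of step 2 and horizontal distance between pusher_grip and holder_mouth below 0.009 m and z of pusher_grip in the frame of holder_mouth between 0.027 and 0.036 m and angle between pusher_grip's own z axis and vertical below 0.12 rad and linear speed of pusher below 0.02 m/s); the robot touches nothing.
It fails at once if the cover or catch is forced: pushed with more than 45 N by the press tool or the hand (contact force between any of pusher, the fingers, the arm and cover above 45 N).
It fails at once if the fingers or arm touch the catch (contact force between any of the fingers, the arm and catch above 1 N).
It fails at once if a bystander is moved by more than 25 mm or tipped over (distance of any of dish, stain, eyepiece, mailer, drink, tub, brush from where it was at the start of the episode above 0.025 m or angle between any of dish, stain, eyepiece, mailer, drink, tub, brush's own z axis and vertical above 0.5 rad).
It also fails if it takes over 58 s, if anything falls off the work surface, if the arm or the gripper's body presses on something with over 40 N, if the wrist force passes 120 N, or if a joint passes its speed limit or range.

## Working session

There is one attempt and no reset: what is moved stays moved. The work goes in short steps, each a Python script; the robot and the scene stay as the last script left them, time stands still between calls to the robot, and variables do not carry over. Pictures are saved under pics/ and viewed, and the job is handed in when it is done.

```bash
ls; mkdir -p pics; python3 - <<'E'
from cell import bot
import cv2, numpy as np
np.set_printoptions(precision=4,suppress=True)
print(bot.read_clock(), bot.grip_depth)
for n in ["scene","side","wrist"]:
    im=bot.camera(n); cv2.imwrite(f"pics/{n}0.png",im[:,:,::-1])
    c=bot.calibration(n); print(n,{k:np.array(v) for k,v in c.items()})
    for t in ["slide_box","cover_rib","catch_top","pusher_grip","pusher_flange","holder_mouth","needle_block"]:
        print(t,[(d["bbox"],round(d["confidence"],2)) for d in bot.search_frame(n,t)])
print(bot.read_clock(), bot.read_position(), bot.read_tool_rot())
E
```

```text
pics
0.0 0.0187
scene {'mtx': array([[617.1515,   0.    , 334.4794],
       [  0.    , 617.1515, 249.3535],
       [  0.    ,   0.    ,   1.    ]]), 'extrinsics': array([[ 0.5789,  0.8152,  0.0144, -0.3189],
       [ 0.4698, -0.319 , -0.8231, -0.18  ],
       [-0.6664,  0.4833, -0.5677,  1.86  ],
       [ 0.    ,  0.    ,  0.    ,  1.    ]])}
slide_box [([288.7, 238.3, 115.8, 94.3], 0.95), ([127.1, 236.8, 77.3, 57.3], 0.69), ([381.9, 190.0, 9.3, 23.1], 0.53)]
cover_rib [([137.0, 237.6, 58.1, 42.3], 0.82), ([323.7, 240.0, 81.4, 53.5], 0.74)]
catch_top [([212.8, 234.0, 32.5, 58.4], 0.64)]
pusher_grip [([378.7, 189.9, 14.6, 22.5], 0.55)]
pusher_flange [([382.4, 189.7, 8.0, 22.8], 0.47)]
holder_mouth [([369.0, 202.3, 31.3, 38.6], 0.96), ([350.3, 186.0, 27.8, 27.7], 0.64)]
needle_block [([211.8, 235.2, 37.9, 60.6], 0.85)]
side {'mtx': array([[499.2677,   0.    , 315.3088],
       [  0.    , 499.2677, 240.2581],
       [  0.    ,   0.    ,   1.    ]]), 'extrinsics': array([[-0.9826, -0.185 , -0.0189,  0.5514],
       [-0.1004,  0.6136, -0.7832,  0.1133],
       [ 0.1565, -0.7677, -0.6215, 
[... 402 characters left out ...]
92)]
holder_mouth [([338.4, 314.8, 33.0, 53.4], 0.89), ([397.0, 327.3, 40.0, 56.5], 0.63)]
needle_block [([377.2, 181.4, 25.0, 45.9], 0.57)]
wrist {'mtx': array([[354.8222,   0.    , 325.4114],
       [  0.    , 354.8222, 237.5965],
       [  0.    ,   0.    ,   1.    ]]), 'hand_eye': array([[ 1.    , -0.    , -0.0004,  0.0002],
       [ 0.0003, -0.3147,  0.9492, -0.1433],
       [-0.0001, -0.9492, -0.3147,  0.0811],
       [ 0.    ,  0.    ,  0.    ,  1.    ]])}
slide_box [([50.2, 0.0, 197.8, 105.2], 0.74)]
cover_rib []
catch_top [([193.7, 31.1, 20.0, 20.7], 0.69)]
pusher_grip []
pusher_flange []
holder_mouth []
needle_block []
1.2 [ 0.2131 -0.5071  0.2313] [ 0.5889 -0.5889  0.3914 -0.3913]
```

View images.

View pics/scene0.png

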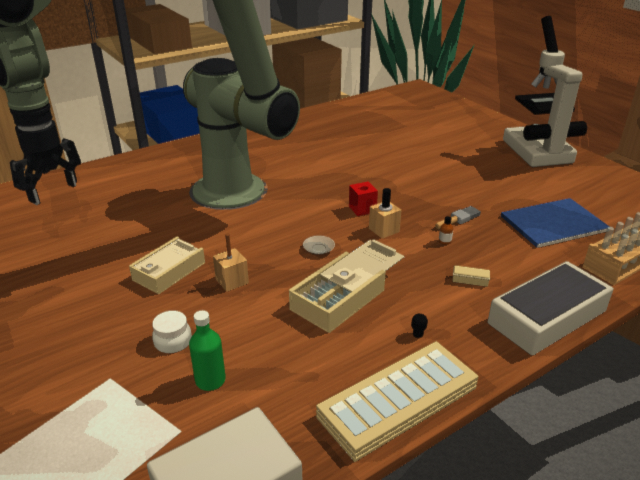

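View pics/side0.png

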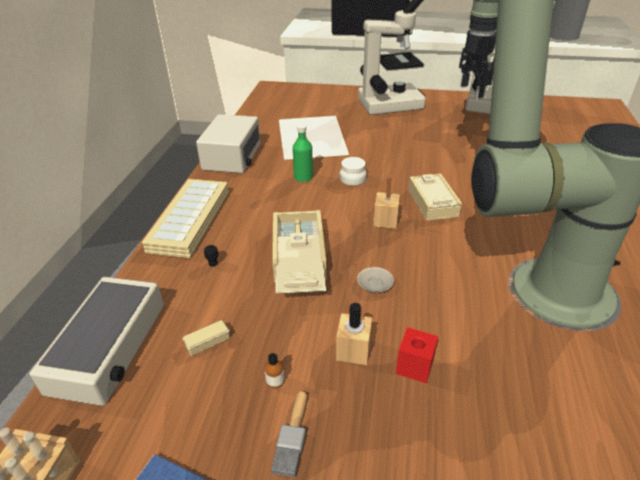

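View pics/wrist0.png

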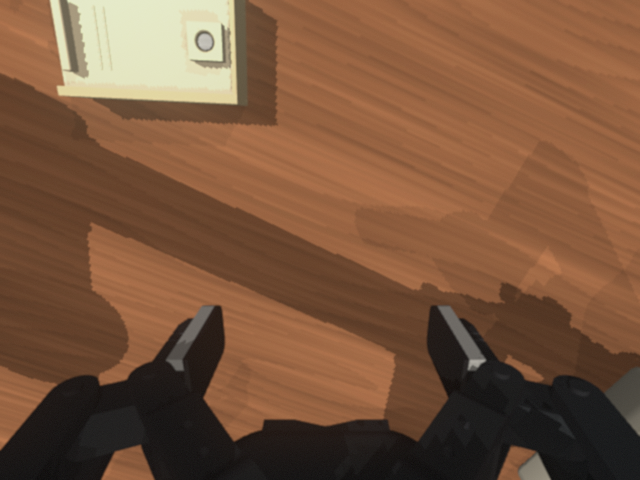

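```bash
python3 - <<'E'
import cv2,numpy as np
a=cv2.imread("pics/scene0.png")[170:340,270:420]; b=cv2.imread("pics/side0.png")[200:380,260:390]
a=cv2.resize(a,None,fx=3.4,fy=3.4,interpolation=cv2.INTER_CUBIC)[:580]; b=cv2.resize(b,None,fx=3.2,fy=3.2,interpolation=cv2.INTER_CUBIC)[:580]
cv2.imwrite("pics/z_scene.png",a);cv2.imwrite("pics/z_side.png",b)
E
```

```text
(no output)
```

View pics/z_scene.png

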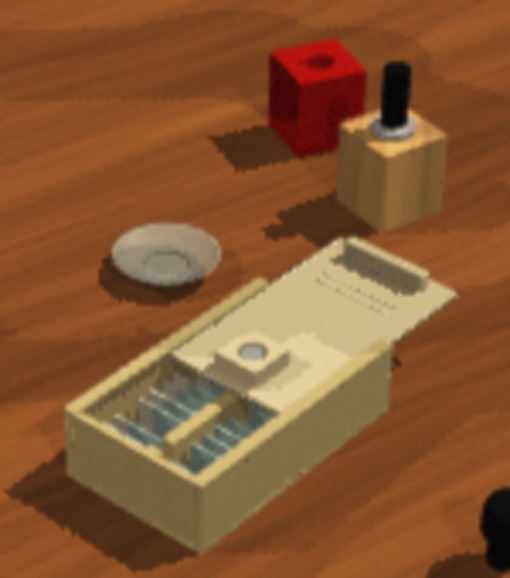

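View pics/z_side.png

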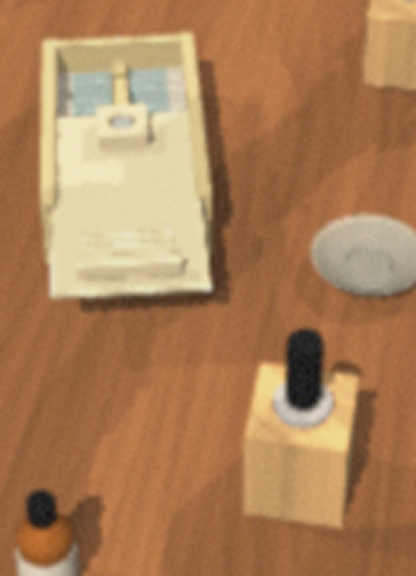

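```bash
cat > h.py <<'E'
import numpy as np, cv2
from cell import bot
np.set_printoptions(precision=4,suppress=True)
from scipy.spatial.transform import Rotation as R
def camT(n):
    c=bot.calibration(n)
    if n=="wrist":
        q=np.array(bot.read_tool_rot()); p=np.array(bot.read_position())
        T=np.eye(4);T[:3,:3]=R.from_quat(q[[1,2,3,0]]).as_matrix();T[:3,3]=p
        E=np.linalg.inv(T@np.array(c["hand_eye"]))
    else: E=np.array(c["extrinsics"])
    return np.array(c["mtx"]),E
def onplane(K,E,uv,z):
    W=np.linalg.inv(E); d=W[:3,:3]@np.linalg.inv(K)@np.array([uv[0],uv[1],1.]); o=W[:3,3]
    return o+d*(z-o[2])/d[2]
def proj(K,E,P):
    P=np.atleast_2d(P); c=E[:3,:3]@P.T+E[:3,3:]; u=K@c; return (u[:2]/u[2]).T
def tri(obs):
    A=[];b=[]
    M=np.zeros((3,3));v=np.zeros(3)
    for K,E,uv in obs:
        W=np.linalg.inv(E); d=W[:3,:3]@np.linalg.inv(K)@np.array([uv[0],uv[1],1.]); d/=np.linalg.norm(d)
        Q=np.eye(3)-np.outer(d,d); M+=Q; v+=Q@W[:3,3]
    return np.linalg.solve(M,v)
def quat(axz,axy):  # tool z dir, tool y dir -> wxyz
    z=np.array(axz,float);z/=np.linalg.norm(z);y=np.array(axy,float);y-=z*(y@z);y/=np.linalg.norm(y);x=np.cross(y,z)
    q=R.from_matrix(np.c_[x,y,z]).as_quat(); return q[[3,0,1,2]]
E
python3 - <<'E'
from h import *
S=camT("scene");D=camT("side")
fs=lambda x,y:(x/3.4+270,y/3.4+170); fd=lambda x,y:(x/3.2+260,y/3.2+200)
for n,a,b,z in [("catch",fs(254,351),fd(122,121),.064),("rib",fs(387,257),fd(131,262),.067),("c1",fs(67,410),fd(195,35),.057),("c2",fs(200,480),fd(42,38),.057),("handletop",fs(397,66),fd(305,334),.126),("flange",fs(394,128),fd(303,402),.076)]:
    print(n,onplane(*S,a,z),onplane(*D,b,z),tri([(*S,a),(*D,b)]))
p=bot.read_position();q=bot.read_tool_rot();r=R.from_quat(np.array(q)[[1,2,3,0]]).as_matrix();print(r)
E
```

```text
catch [ 0.6046 -0.0106  0.064 ] [ 0.6039 -0.0135  0.064 ] [ 0.6043 -0.0114  0.0648]
rib [0.5708 0.1323 0.067 ] [0.5651 0.1371 0.067 ] [0.5665 0.135  0.0641]
c1 [ 0.5802 -0.1439  0.057 ] [ 0.5719 -0.1405  0.057 ] [ 0.5741 -0.1423  0.0539]
c2 [ 0.687  -0.1125  0.057 ] [ 0.6921 -0.117   0.057 ] [ 0.6905 -0.1142  0.0597]
handletop [0.4371 0.2465 0.126 ] [0.4383 0.2409 0.126 ] [0.4388 0.2439 0.1282]
flange [0.4446 0.2413 0.076 ] [0.4371 0.2479 0.076 ] [0.4383 0.2455 0.0722]
[[ 0.3874 -0.      0.9219]
 [-0.9219  0.      0.3874]
 [-0.     -1.     -0.    ]]
```

```bash
cat >> h.py <<'E'
def quat(jaw,app=(0,0,-1)):  # tool x = jaw dir, tool y = approach
    y=np.array(app,float);y/=np.linalg.norm(y);x=np.array(jaw,float);x-=y*(x@y);x/=np.linalg.norm(x)
    q=R.from_matrix(np.c_[x,y,np.cross(x,y)]).as_quat(); return q[[3,0,1,2]]
def snap(n,f,crop=None,k=1):
    T=camT(n); im=bot.camera(n)[:,:,::-1].copy(); cv2.imwrite("pics/"+f+".png",im); return T
E
python3 - <<'E'
from h import *
S=camT("scene");D=camT("side")
for n,a,b in [("drink",(203,318),(303,128)),("stain",(446,222),(274,358)),("red",(363,186),(418,345)),("needle",(229,237),(388,180)),("dish",(319,243),(376,280)),("eyep",(419,316),(211,249)),("tub",(171,320),(353,162))]:
    print(n,tri([(*S,a),(*D,b)]))
print(bot.read_joint_positions())
u=np.array([-.24,.971,0]);u/=np.linalg.norm(u);bx=np.array([u[1],-u[0],0])
P=np.array([.609,-.031,0])+.2*u; P[2]=.24
for s in (1,-1): print(s,P,bot.solve_ik(P,quat(s*bx)), bot.solve_ik([.4385,.245,.086],quat(s*bx)),bot.solve_ik([.626,-.099,.12],quat(s*bx)))
E
```

```text
drink [ 0.6684 -0.3859  0.1609]
stain [0.5728 0.3388 0.0636]
red [0.315  0.2681 0.0717]
needle [ 0.4108 -0.2001  0.1281]
dish [0.4111 0.05   0.0163]
eyep [0.8021 0.0429 0.0493]
tub [ 0.5233 -0.4001  0.0572]
[-1.3072  0.3262 -0.1926  1.052  -0.      1.4366]
1 [0.561  0.1632 0.24  ] [ 0.1567  0.3847 -0.0842  1.102   0.      1.4852] [ 0.3625  0.3919 -0.5139  0.665   0.      1.6909] [-0.2732  0.5657 -0.1116  0.8935  0.      1.0552]
-1 [0.561  0.1632 0.24  ] [ 0.1567  0.3847 -0.0842  1.102   0.     -1.6564] [ 0.3625  0.3919 -0.5139  0.665   0.     -1.4506] [-0.2732  0.5657 -0.1116  0.8935  0.     -2.0863]
```

```bash
python3 - <<'E'
from h import *
u=np.array([-.24,.971,0]);u/=np.linalg.norm(u);bx=np.array([u[1],-u[0],0])
P=np.array([.609,-.031,0])+.2*u; P[2]=.24
bot.move_pose(P,quat(bx))
print(bot.read_clock(),bot.read_position())
T=snap("wrist","w1")
K,E=T; np.savez("w1.npz",K=K,E=E)
for t in ["slide_box","cover_rib","catch_top","pusher_grip","pusher_flange","holder_mouth"]:
    print(t,[(d["bbox"],round(d["confidence"],2)) for d in bot.search_frame("wrist",t)])
E
```

```text
3.8667 [0.5613 0.1623 0.24  ]
slide_box [([267.6, 220.7, 115.4, 205.6], 0.8), ([0.0, 432.4, 13.4, 18.8], 0.57)]
cover_rib [([274.7, 224.6, 107.0, 161.0], 0.59)]
catch_top [([321.2, 368.7, 12.8, 11.0], 0.63)]
pusher_grip [([161.8, 55.8, 59.9, 48.0], 0.88)]
pusher_flange [([160.9, 60.5, 66.0, 45.6], 0.7)]
holder_mouth [([2.7, 0.0, 142.3, 83.3], 0.94), ([164.3, 33.4, 97.1, 99.4], 0.71)]
```

View pics/w1.png

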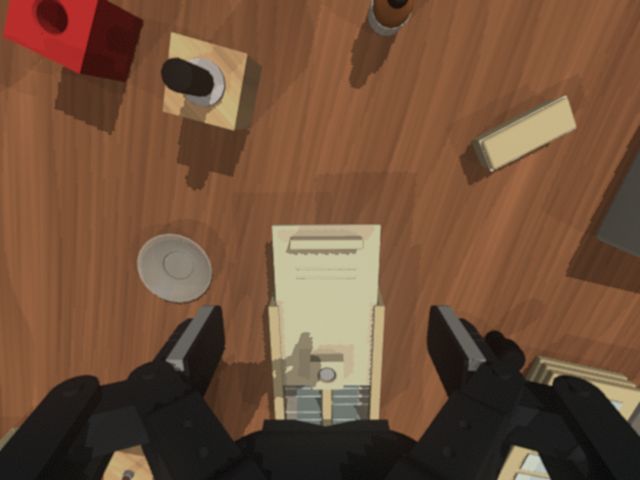

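```bash
python3 - <<'E'
import cv2
a=cv2.imread("pics/w1.png")
cv2.imwrite("pics/w1a.png",cv2.resize(a[215:425,255:395],None,fx=2.8,fy=2.8,interpolation=cv2.INTER_CUBIC))
cv2.imwrite("pics/w1b.png",cv2.resize(a[25:140,150:265],None,fx=5,fy=5,interpolation=cv2.INTER_CUBIC))
E
```

```text
(no output)
```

View pics/w1a.png

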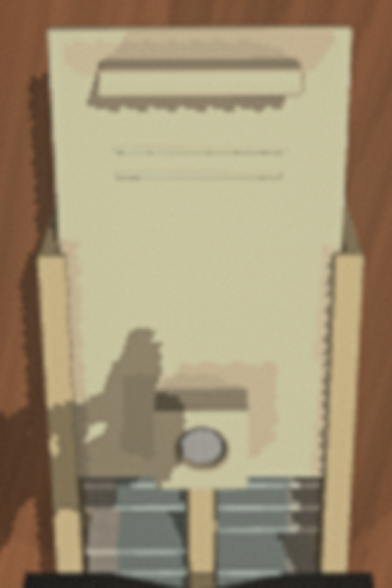

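View pics/w1b.png

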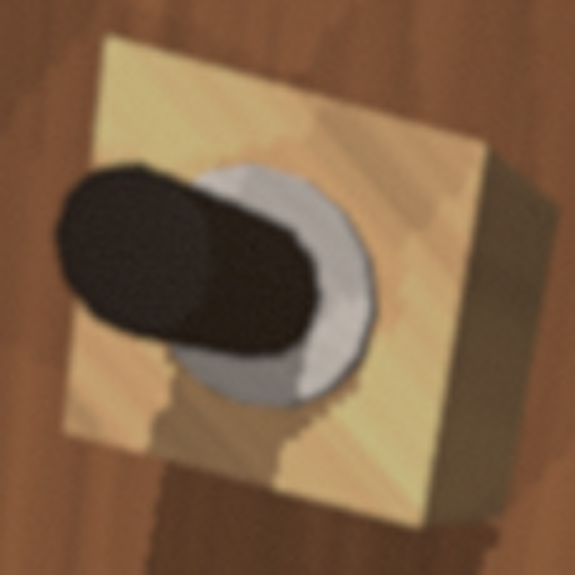

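```bash
python3 - <<'E'
from h import *
d=np.load("w1.npz");T=(d["K"],d["E"])
fa=lambda x,y:(x/2.8+255-.3,y/2.8+215-.3); fb=lambda x,y:(x/5+150-.4,y/5+25-.4)
c=onplane(*T,fa(202,446),.064); r=onplane(*T,fa(200,83),.067); print("catch",c,"rib",r,np.linalg.norm((r-c)[:2]))
bs=[onplane(*T,fa(*p),.057) for p in [(38,255),(362,255),(70,575),(335,575)]]
print("box low-end corners/walls",np.array(bs), np.linalg.norm(bs[0]-bs[1]))
e=(bs[1]-bs[0])[:2]; print("yaw",np.arctan2(e[1],e[0]))
u=(r-c)[:2];print("yaw from catch-rib",np.arctan2(-u[0],u[1]))
h=np.array([onplane(*T,fb(*p),.07) for p in [(107,38),(487,145),(423,527),(65,433)]]);print("holder",h.mean(0),[np.linalg.norm(h[i]-h[(i+1)%4]) for i in range(4)],np.arctan2(*(h[1]-h[0])[[1,0]]))
print("handletop",onplane(*T,fb(136,252),.126),"flange",onplane(*T,fb(256,286),.076))
print("rib corners", [onplane(*T,fa(*p),.067) for p in [(100,69),(301,68),(303,96),(97,97)]])
print("cover end", [onplane(*T,fa(*p),.052) for p in [(48,30),(351,28)]])
E
```

```text
catch [ 0.6063 -0.0134  0.064 ] rib [0.5696 0.1325 0.067 ] 0.15048173543439744
box low-end corners/walls [[ 0.5284  0.0494  0.057 ]
 [ 0.6447  0.0779  0.057 ]
 [ 0.5698 -0.0952  0.057 ]
 [ 0.6772 -0.0689  0.057 ]] 0.11975223552082825
yaw 0.24032776050302027
yaw from catch-rib 0.246629628873637
holder [0.4396 0.2448 0.07  ] [np.float64(0.060120326755507804), np.float64(0.05989732223769763), np.float64(0.060200033698506426), np.float64(0.05994839247219927)] -0.011305028242917419
handletop [0.4398 0.2447 0.126 ] flange [0.4391 0.2451 0.076 ]
rib corners [array([0.5357, 0.1294, 0.067 ]), array([0.6012, 0.1458, 0.067 ]), array([0.6046, 0.1363, 0.067 ]), array([0.5368, 0.1193, 0.067 ])]
cover end [array([0.5149, 0.1338, 0.052 ]), array([0.6169, 0.1595, 0.052 ])]
```

```bash
cat >> h.py <<'E'
YAW=.243
U=np.array([-np.sin(YAW),np.cos(YAW),0]); BX=np.array([np.cos(YAW),np.sin(YAW),0])
RIB0=np.array([.5696,.1325,0])
Q0=quat(BX)
E
python3 - <<'E'
from h import *
bot.set_gripper(0.0)
def P(s,z): 
    p=RIB0+s*U; p[2]=z; return p
bot.move_pose(P(.036,.10),Q0)
bot.move_linear(P(.036,.058),speed=.1)
print(bot.read_clock(),bot.read_position(),bot.read_ft_force(),bot.read_gripper_width())
f=bot.move_linear(P(-.065,.058),speed=.05,until_force=15)
print(f,bot.read_clock(),(np.array(bot.read_position())-RIB0)@U,bot.read_ft_force())
if not f:
    f=bot.move_linear(P(-.090,.058),speed=.02,until_force=12)
    print(f,bot.read_clock(),(np.array(bot.read_position())-RIB0)@U,bot.read_ft_force())
snap("scene","s2"); T=snap("wrist","w2"); np.savez("w2.npz",K=T[0],E=T[1])
E
```

```text
6.1667 [0.5617 0.1675 0.0589] [ 0.393  -0.0541 -0.6242] 0.0022485743974712874
False 8.3333 -0.0650408638066379 [ 1.4933  3.8201 -0.9472]
True 9.0583 -0.07484293362989071 [-0.2387 -0.2257  0.1923]
```

View pics/w2.png

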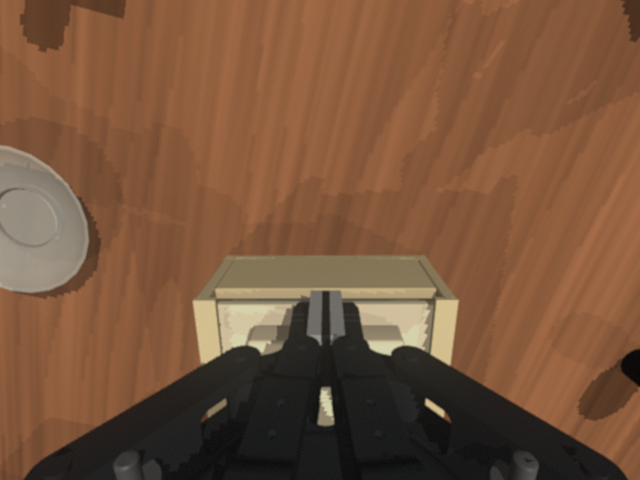

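View pics/s2.png

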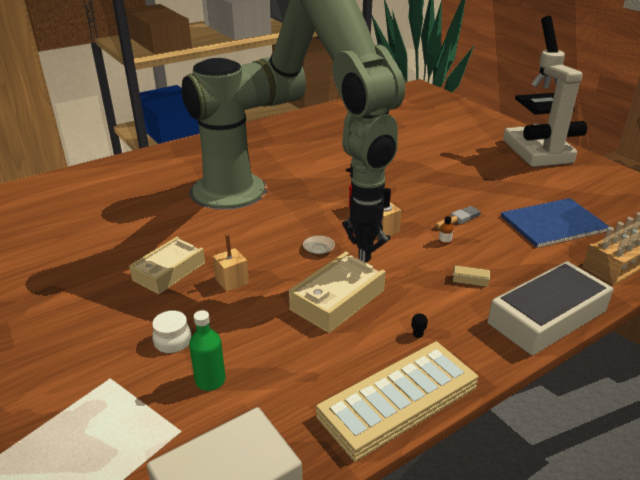

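```bash
python3 - <<'E'
from h import *
def P(s,z): 
    p=RIB0+s*U; p[2]=z; return p
f=bot.move_linear(P(-.090,.058),speed=.02,until_force=18)
print(f,bot.read_clock(),(np.array(bot.read_position())-RIB0)@U,bot.read_ft_force())
bot.move_linear(P(-.060,.07),speed=.12)
p=P(-.02,.24)
bot.move_pose(p,Q0)
print(bot.read_clock(),bot.read_position())
T=snap("wrist","w3"); np.savez("w3.npz",K=T[0],E=T[1])
for t in ["catch_top","cover_rib","slide_box"]:
    print(t,[(d["bbox"],round(d["confidence"],2)) for d in bot.search_frame("wrist",t)])
E
```

```text
True 9.6417 -0.07469864900333241 [-0.2353  0.5352  1.7381]
10.6917 [0.5741 0.1129 0.2392]
catch_top [([319.1, 399.0, 13.5, 10.5], 0.47)]
cover_rib [([277.5, 261.6, 100.2, 156.5], 0.76), ([0.9, 417.4, 48.1, 62.6], 0.74)]
slide_box [([0.0, 391.9, 86.2, 87.3], 0.75), ([265.2, 240.3, 120.6, 180.6], 0.68)]
```

View pics/w3.png

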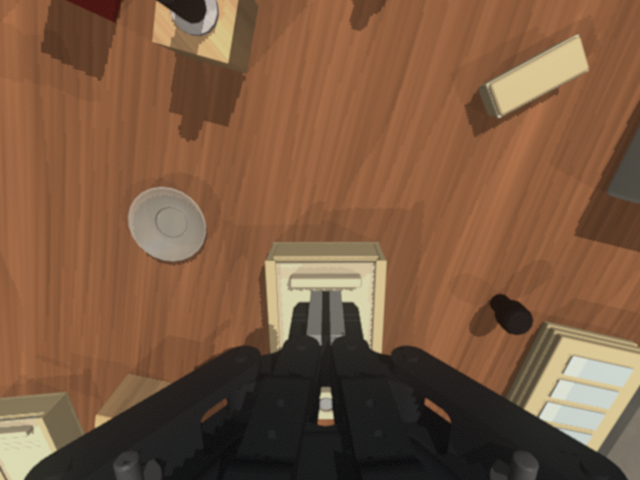

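```bash
python3 - <<'E'
from h import *
import cv2
d=np.load("w3.npz");T=(d["K"],d["E"])
c=onplane(*T,(325.7,404.2),.064);r=onplane(*T,(325.5,282.5),.067)
print(c,r,(r-RIB0)@U,(c-(RIB0-.15*U))@U,(c-(RIB0-.15*U))@BX)
a=cv2.imread("pics/w3.png")
cv2.imwrite("pics/w3a.png",cv2.resize(a[235:425,255:395],None,fx=3,fy=3,interpolation=cv2.INTER_CUBIC))
E
```

```text
[ 0.6278 -0.1021  0.064 ] [0.5912 0.0449 0.067 ] -0.0902609993775153 -0.09171756170592485 7.205965701262377e-05
```

View pics/w3a.png

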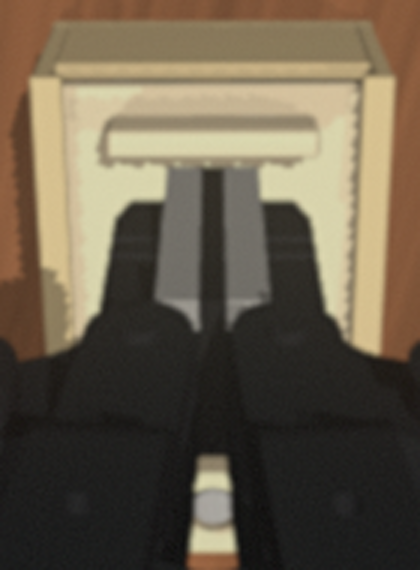

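```bash
cat >> h.py <<'E'
HOLD=np.array([.4397,.2447,0]); CATCH=np.array([.6276,-.1015,0])
E
python3 - <<'E'
from h import *
H=lambda z:[HOLD[0],HOLD[1],z]
bot.set_gripper(0.7)
bot.move_pose(H(.17),Q0)
bot.move_linear(H(.086),speed=.12)
p0=bot.read_position(); f0=bot.read_ft_force()
bot.set_gripper(0.0,grasp_force=80)
print(bot.read_clock(),p0,f0,bot.read_position(),bot.read_gripper_width(),bot.read_ft_force())
bot.move_linear(H(.18),speed=.12)
print(bot.read_clock(),bot.read_position(),bot.read_gripper_width(),bot.read_ft_force())
snap("scene","s4");snap("side","d4");T=snap("wrist","w4");np.savez("w4.npz",K=T[0],E=T[1])
E
```

```text
13.6 [0.4406 0.2446 0.0865] [-0.2313  1.4622 -0.0051] [0.4402 0.2449 0.0868] 0.23823238564295587 [-1.4155 -0.9093  6.4208]
14.5333 [0.4391 0.2445 0.1792] 0.23685480790095617 [-1.0489  0.2456 -1.6442]
```

View pics/w4.png

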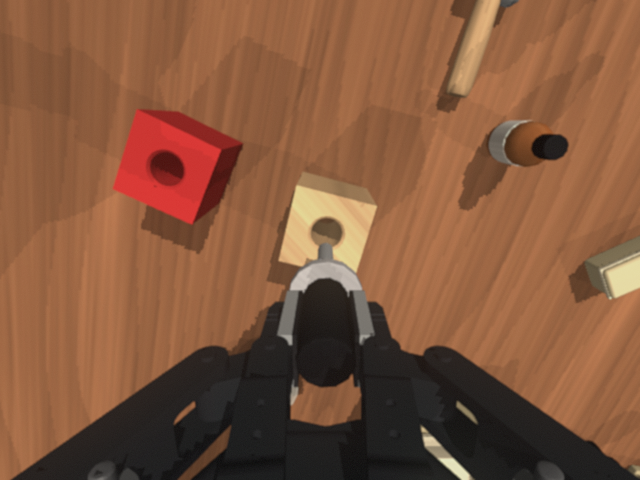

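View pics/s4.png

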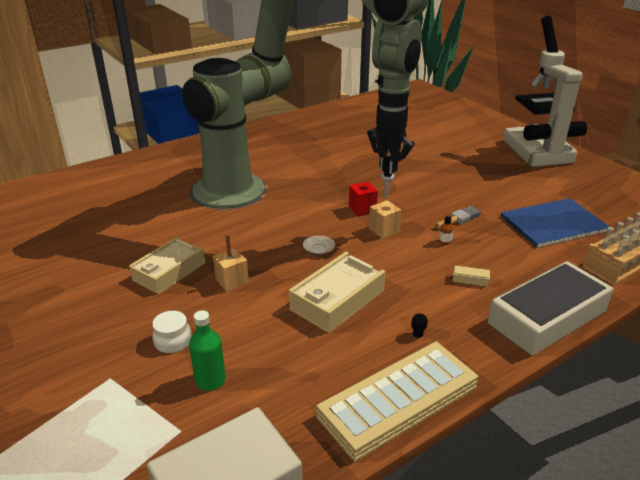

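View pics/d4.png

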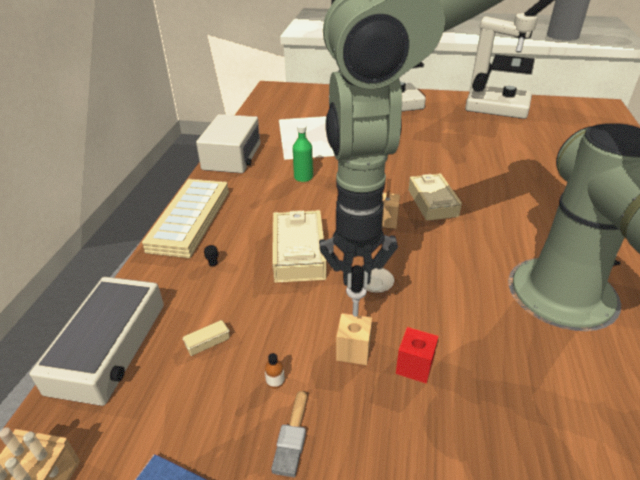

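```bash
python3 - <<'E'
import cv2,numpy as np
a=cv2.imread("pics/s4.png");b=cv2.imread("pics/d4.png")
z=lambda im,x,y,w,h,k:cv2.resize(im[y:y+h,x:x+w],None,fx=k,fy=k,interpolation=cv2.INTER_CUBIC)
t=np.hstack([z(a,360,150,50,60,6),z(b,330,260,50,60,6)]) # tool
c=np.hstack([z(a,295,275,50,40,6),z(b,275,205,50,40,6)])
cv2.imwrite("pics/z4.png",np.vstack([t[:350],c]))
w=cv2.imread("pics/w4.png");cv2.imwrite("pics/z4w.png",z(w,270,165,120,140,4))
E
```

```text
(no output)
```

View pics/z4.png

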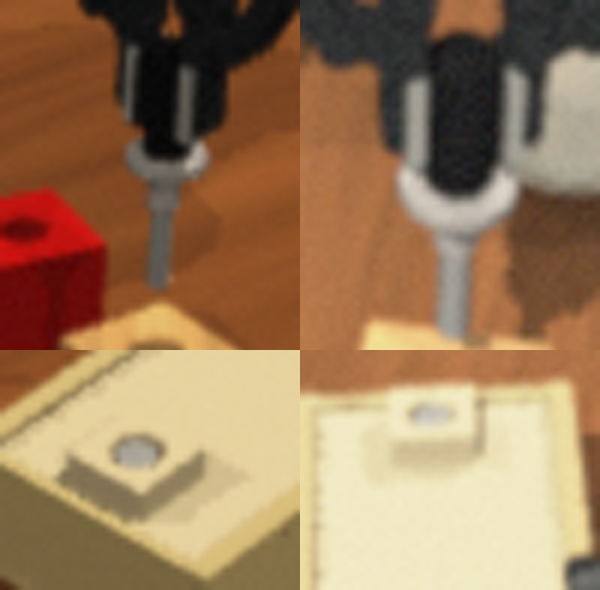

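View pics/z4w.png

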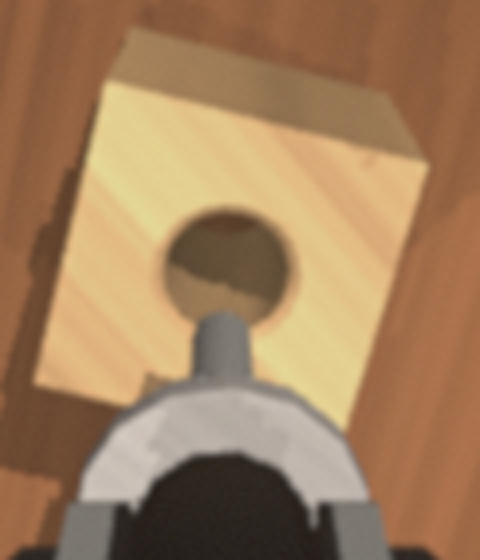

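```bash
python3 - <<'E'
from h import *
S=camT("scene");D=camT("side");W=np.load("w4.npz");W=(W["K"],W["E"])
P=np.array(bot.read_position());print(P)
print("tip",tri([(*S,(386.3,197.3)),(*D,(355.5,316.2))]), tri([(*S,(386.3,197.3)),(*D,(355.5,316.2)),(*W,(325.2,243.5))]))
print("flange",tri([(*S,(387.8,176.9)),(*D,(356.3,293.3))]))
print("catch",tri([(*S,(317.7,292)),(*D,(297,215.3))]),onplane(*S,(317.7,292),.064),onplane(*D,(297,215.3),.064))
print("hole",onplane(*W,(270+229/4-.4,165+268/4-.4),.07))
for r in (.034,.04,.045,.05,.055,.062):
    z=P[2]-.0868+.07-r; print(r,proj(*S,[P[0],P[1],z]),proj(*D,[P[0],P[1],z]),proj(*W,[P[0],P[1],z]))
E
```

```text
[0.4391 0.2445 0.1791]
tip [0.4364 0.2475 0.1016] [0.437  0.2475 0.1018]
flange [0.4365 0.2479 0.1619]
catch [ 0.6263 -0.1009  0.0645] [ 0.6268 -0.1003  0.064 ] [ 0.626  -0.1025  0.064 ]
hole [0.4397 0.2464 0.07  ]
0.034 [[386.6913 189.1628]] [[354.6906 304.8483]] [[325.3433 263.9725]]
0.04 [[386.5482 191.1756]] [[354.5927 307.134 ]] [[325.355  260.1577]]
0.045 [[386.4294 192.8464]] [[354.5117 309.0247]] [[325.3642 257.1296]]
0.05 [[386.3109 194.5114]] [[354.4313 310.9027]] [[325.3731 254.2293]]
0.055 [[386.1929 196.1706]] [[354.3514 312.7681]] [[325.3816 251.4488]]
0.062 [[386.0284 198.4837]] [[354.2404 315.3589]] [[325.3929 247.7439]]
```

```bash
python3 - <<'E'
from h import *
C=lambda z:[CATCH[0],CATCH[1],z]
bot.move_pose(C(.175),Q0)
bot.move_linear(C(.150),speed=.08)
bot.wait(.2)
print(bot.read_clock(),bot.read_position(),bot.read_tool_rot(),Q0,bot.read_ft_force())
snap("scene","s5");snap("side","d5");T=snap("wrist","w5");np.savez("w5.npz",K=T[0],E=T[1])
a=cv2.imread("pics/s5.png");b=cv2.imread("pics/d5.png");w=cv2.imread("pics/w5.png")
z=lambda im,x,y,w,h,k:cv2.resize(im[y:y+h,x:x+w],None,fx=k,fy=k,interpolation=cv2.INTER_CUBIC)
cv2.imwrite("pics/z5.png",np.hstack([z(a,285,230,65,85,6),z(b,265,170,65,85,6)]))
cv2.imwrite("pics/z5w.png",z(w,255,160,140,145,4))
E
```

```text
16.8167 [ 0.628  -0.1016  0.1506] [-0.7018  0.702   0.0861 -0.0854] [-0.7019  0.7019  0.0857 -0.0857] [-0.805  -0.188  -2.1898]
```

View pics/z5.png

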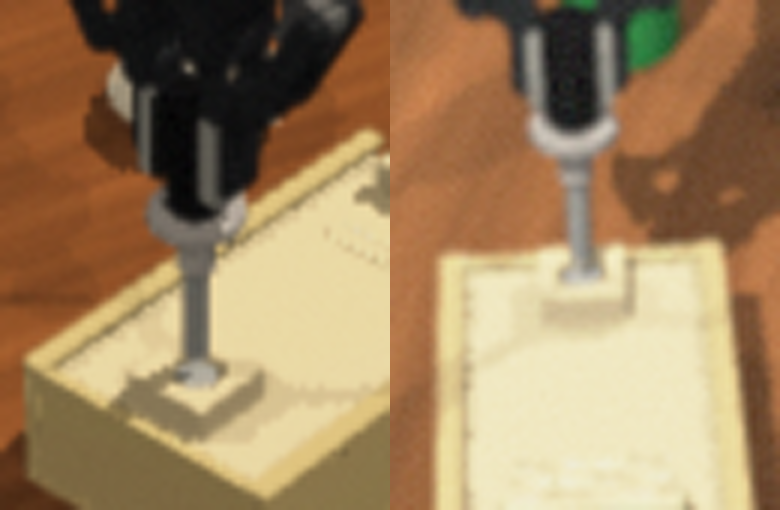

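View pics/z5w.png

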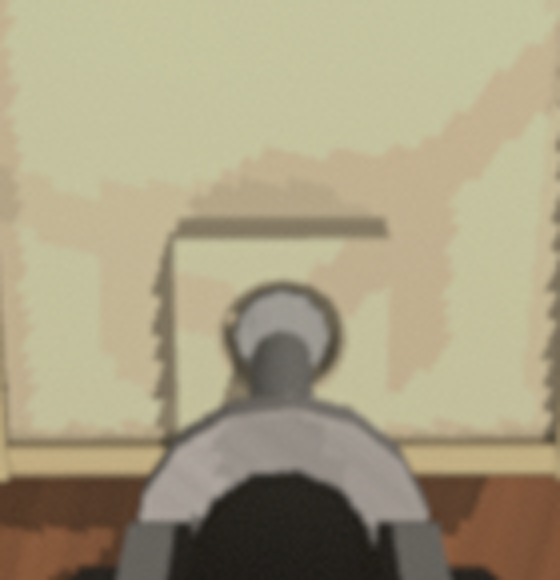

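```bash
python3 - <<'E'
from h import *
a=cv2.imread("pics/s5.png",0);b=cv2.imread("pics/d5.png",0);a4=cv2.imread("pics/s4.png",0);b4=cv2.imread("pics/d4.png",0)
print("scene");print(a[282:302,308:330]);print("side");print(b[205:225,286:310]);print("ref scene");print(a4[282:302,308:330]);print("ref side");print(b4[205:225,286:310])
E
```

```text
scene
[[171 187 196 199 213 215 210 153 101  92  92 124 209 215 216 215 216 216
  215 216 216 214]
 [188 199 202 204 215 216 210 152 100  93  93 124 209 216 215 216 215 216
  216 215 216 216]
 [201 204 204 204 213 215 210 152 101  92  93 123 209 215 215 216 216 215
  214 215 215 216]
 [203 203 203 202 205 212 207 148  99  91  96 125 209 216 215 215 216 216
  215 216 215 216]
 [207 203 204 202 203 204 199 145 100  92  96 126 209 216 216 216 215 215
  215 215 216 216]
 [214 207 203 205 206 203 196 144  98  92  94 126 209 215 215 216 215 215
  215 215 216 216]
 [216 211 207 210 212 206 195 143 100  92  94 125 203 212 215 216 215 216
  216 216 215 216]
 [214 210 212 215 215 210 184 140 106 104 112 126 169 194 206 211 211 211
  211 212 214 215]
 [211 215 216 214 203 196 148 127 134 145 150 142 138 142 161 194 196 197
  198 201 205 213]
 [214 212 204 197 147 147 137 149 154 165 168 166 154 122 133 190 194 193
  195 189 180 203]
 [201 197 149 139 129 121 106 109 130 166 171 172 167 131 152 195 198 197
  188 162 148 181]
 [134 137 129 128 133 141 124 130 166 173 174 177 171 172 208 213 207 1
[... 5993 characters left out ...]
19 219 223 228 230 232 228 226 226 226 226 226 226 228 227 227 221
  192 183 217 225 225 226]
 [218 219 219 218 221 223 222 223 221 220 218 218 219 214 212 214 212 204
  181 182 217 225 223 226]
 [218 217 220 215 207 205 199 201 201 199 198 198 198 196 195 194 196 192
  174 182 218 222 224 226]
 [220 217 217 215 204 193 189 191 192 189 191 190 191 189 189 191 188 184
  173 186 220 222 223 225]
 [219 217 219 214 203 194 193 192 190 192 191 188 192 191 192 192 192 190
  189 201 219 224 225 226]
 [218 218 217 215 203 197 194 195 196 195 195 198 197 195 196 197 198 200
  213 219 225 223 224 225]
 [220 218 217 215 210 207 207 206 202 203 203 202 203 206 204 210 213 217
  225 226 226 225 226 228]]
```

```bash
python3 - <<'E'
from h import *
W=np.load("w5.npz");W=(W["K"],W["E"]);P=np.array(bot.read_position())
f=lambda x,y:(x/4+255-.4,y/4+160-.4)
c=onplane(*W,f(283,336),.064);print("catch",c, "edges",[onplane(*W,f(*q),.064) for q in [(283,287),(234,335),(331,335)]])
print("collar corners",[onplane(*W,f(*q),.066) for q in [(174,237),(388,236)]])
for z in (.0715,.073,.076): 
    t=onplane(*W,f(282,331),z); print(z,t,"tip rim - P along U",(t-P)@U,"lat",(t-P)@BX,"tip centre to catch U",(t-c)@U-.005)
fl=onplane(*W,f(284,402),P[2]-.0168); print("flange rim U",(fl-P)@U,(fl-P)@BX)
print((c-P)@U,(c-P)@BX)
E
```

```text
catch [ 0.6281 -0.1014  0.064 ] edges [array([ 0.626 , -0.0928,  0.064 ]), array([ 0.6199, -0.1032,  0.064 ]), array([ 0.636 , -0.0992,  0.064 ])]
collar corners [array([ 0.6061, -0.0881,  0.066 ]), array([ 0.6406, -0.0794,  0.066 ])]
0.0715 [ 0.6271 -0.098   0.0715] tip rim - P along U 0.003683496656027826 lat 0.0001567075923329295 tip centre to catch U -0.0014860801264283733
0.073 [ 0.6269 -0.0975  0.073 ] tip rim - P along U 0.004204666515706793 lat 0.00015580645842800178 tip centre to catch U -0.0009649102667494049
0.076 [ 0.6267 -0.0965  0.076 ] tip rim - P along U 0.005247006235064716 lat 0.00015400419061814292 tip centre to catch U 7.742945260851702e-05
flange rim U 0.016120021076939918 0.0003579811503612475
0.0001695767824561988 0.0003323202840096752
```

```bash
python3 - <<'E'
from h import *
c=CATCH-.001*U
C=lambda z:[c[0],c[1],z]
f=bot.move_linear(C(.128),speed=.012,until_force=5)
print(f,bot.read_clock(),bot.read_position(),bot.read_ft_force())
snap("scene","s6");snap("side","d6");T=snap("wrist","w6");np.savez("w6.npz",K=T[0],E=T[1])
a=cv2.imread("pics/s6.png");b=cv2.imread("pics/d6.png");w=cv2.imread("pics/w6.png")
z=lambda im,x,y,w,h,k:cv2.resize(im[y:y+h,x:x+w],None,fx=k,fy=k,interpolation=cv2.INTER_CUBIC)
cv2.imwrite("pics/z6.png",np.hstack([z(a,300,270,35,35,10),z(b,280,190,35,35,10)]))
cv2.imwrite("pics/z6w.png",z(w,255,160,140,145,4))
E
```

```text
True 18.0 [ 0.6276 -0.1019  0.1384] [0.8656 0.2721 0.6965]
```

View pics/z6.png

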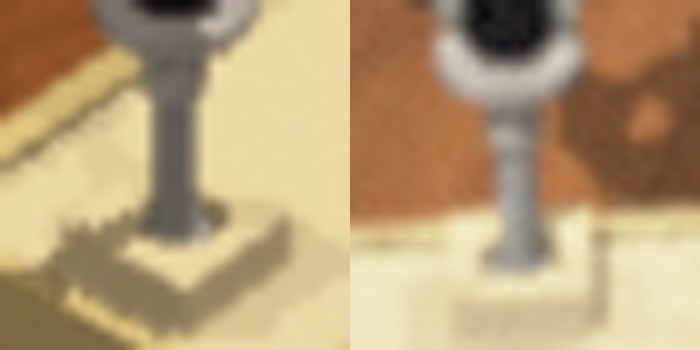

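View pics/z6w.png

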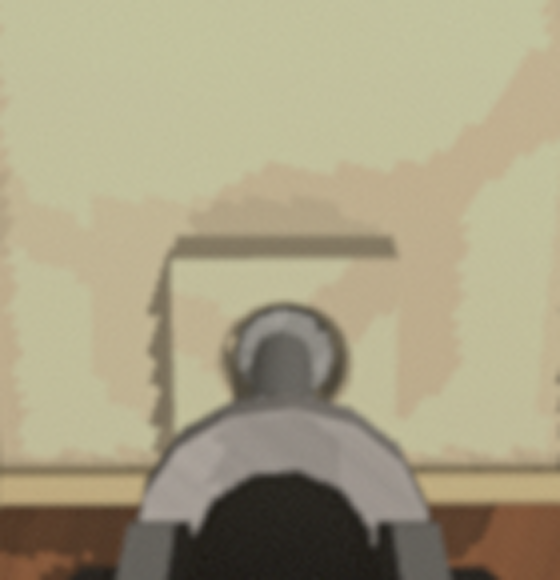

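```bash
python3 - <<'E'
from h import *
p=np.array(bot.read_position())
c=CATCH-.001*U+.0004*BX
C=lambda z:[c[0],c[1],z]
f=bot.move_linear(C(.1285),speed=.01,until_force=20)
print(f,bot.read_clock(),bot.read_position(),bot.read_ft_force(),bot.read_gripper_width())
bot.wait(.1)
print(bot.read_position(),bot.read_ft_force())
E
```

```text
True 18.825 [ 0.6277 -0.1022  0.1335] [-1.8614  0.4336  6.3308] 0.2350596907246157
[ 0.6277 -0.1022  0.1335] [-1.2677  0.3447  7.0328]
```

```bash
python3 - <<'E'
from h import *
c=CATCH-.001*U+.0004*BX
C=lambda z:[c[0],c[1],z]
f=bot.move_linear(C(.1285),speed=.008,until_force=20)
print(f,bot.read_clock(),bot.read_position(),bot.read_ft_force(),bot.read_gripper_width())
bot.move_linear(C(.165),speed=.08)
print(bot.read_clock(),bot.read_position(),bot.read_ft_force())
snap("scene","s7");snap("side","d7");T=snap("wrist","w7");np.savez("w7.npz",K=T[0],E=T[1])
a=cv2.imread("pics/s7.png");b=cv2.imread("pics/d7.png");w=cv2.imread("pics/w7.png")
z=lambda im,x,y,w,h,k:cv2.resize(im[y:y+h,x:x+w],None,fx=k,fy=k,interpolation=cv2.INTER_CUBIC)
cv2.imwrite("pics/z7.png",np.hstack([z(a,300,270,35,35,10),z(b,280,190,35,35,10)]))
cv2.imwrite("pics/z7w.png",z(w,255,160,140,145,4))
E
```

```text
True 19.3917 [ 0.6277 -0.1022  0.1335] [-2.2706  1.1375  7.4265] 0.2418356561728419
19.9417 [ 0.6281 -0.1024  0.1649] [ 0.0884 -0.7969 -2.0353]
```

View pics/z7.png

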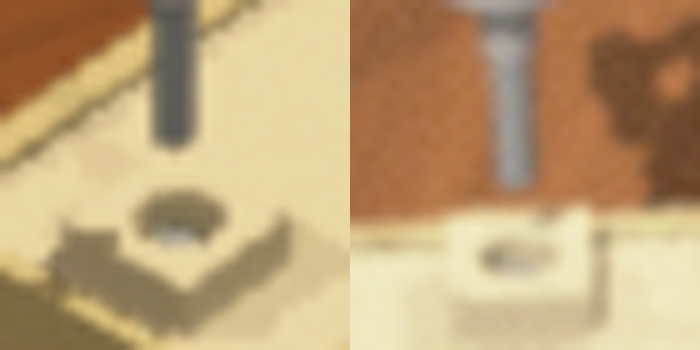

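View pics/z7w.png

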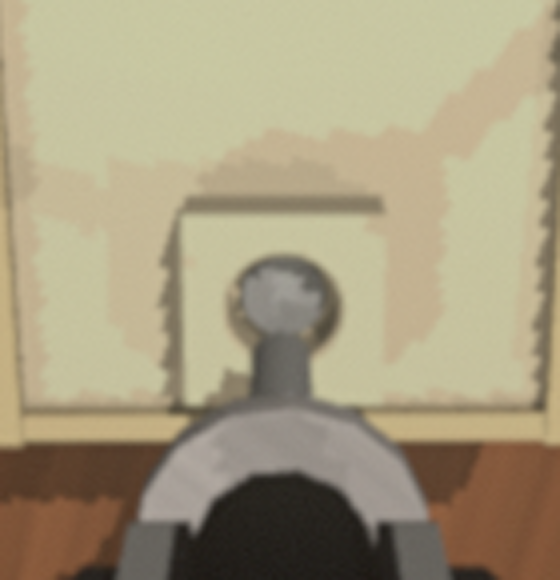

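```bash
python3 - <<'E'
from h import *
W=np.load("w7.npz");W=(W["K"],W["E"])
f=lambda x,y:(x/4+255-.4,y/4+160-.4)
g=lambda p:(p-[255-.4,160-.4])*4
rim=[onplane(*W,f(*q),.066) for q in [(225,308),(342,308),(284,253)]]
print(rim); ctr=onplane(*W,f(284,311),.066);print(ctr)
th=np.linspace(0,2*np.pi,4,endpoint=False)
for c0 in ((.6279,-.1012),(ctr[0],ctr[1])):
  for z in (.064,.061,.057):
    e=[[c0[0]+.008*(np.cos(t)*BX[0]+np.sin(t)*U[0]),c0[1]+.008*(np.cos(t)*BX[1]+np.sin(t)*U[1]),z] for t in th]
    print(z,g(proj(*W,np.array(e))).round(0).tolist())
a=cv2.imread("pics/w7.png",0);print(a[222:246,308:344])
E
```

```text
[array([ 0.6176, -0.1034,  0.066 ]), array([ 0.638 , -0.0984,  0.066 ]), array([ 0.6254, -0.0909,  0.066 ])]
[ 0.628  -0.1014  0.066 ]
0.064 [[328.0, 306.0], [284.0, 264.0], [239.0, 306.0], [284.0, 348.0]]
0.061 [[327.0, 301.0], [283.0, 259.0], [240.0, 301.0], [283.0, 342.0]]
0.057 [[327.0, 294.0], [283.0, 253.0], [240.0, 294.0], [283.0, 335.0]]
0.064 [[328.0, 307.0], [284.0, 265.0], [240.0, 308.0], [284.0, 349.0]]
0.061 [[328.0, 302.0], [284.0, 260.0], [240.0, 302.0], [284.0, 344.0]]
0.057 [[327.0, 296.0], [284.0, 254.0], [241.0, 296.0], [284.0, 336.0]]
[[192 192 191 191 191 192 191 191 192 192 192 193 192 190 188 185 185 183
  185 185 187 188 187 189 191 193 193 192 191 191 191 191 193 192 191 192]
 [191 192 191 192 190 191 191 192 192 192 191 188 181 172 165 160 158 155
  155 157 161 165 171 179 187 192 192 193 190 191 191 191 191 191 191 192]
 [191 191 192 191 192 192 190 191 189 186 178 165 151 138 129 125 122 123
  121 123 125 128 138 154 169 181 189 192 192 191 192 191 191 191 192 192]
 [192 191 191 191 192 192 192 189 182 166 146 127 114 106 106 108 105 107
  106 106 106 106 
[... 2337 characters left out ...]
 118 126 130 132 132 129 129
  130 131 132 133 132 132 123 106  91  81  77  79 102 136 166 185 191 191]
 [192 191 188 181 166 143 127 122 116 112 103 103 108 117 125 124 120 119
  124 126 125 127 132 135 129 105  83  76  78  87 118 151 176 189 191 191]
 [191 190 190 187 176 155 134 124 123 120 113 101  96  99 106 108 105 107
  112 115 114 117 129 130 121 102  84  78  83 105 137 166 184 190 191 191]
 [191 191 191 189 183 170 151 133 124 123 119 107  94  91  96  96  97 101
  104 105 105 108 116 116 110 100  88  83 100 129 157 178 189 191 192 190]
 [190 190 191 191 188 182 169 149 130 123 116 100  89  87  91  93  97 100
  103 103 105 104 106 108 104  98  94 101 125 151 173 184 191 190 190 189]]
```

```bash
python3 - <<'E'
from h import *
H=lambda z:[.4400,.2449,z]
bot.move_linear([CATCH[0],CATCH[1],.19],speed=.15)
bot.move_pose(H(.18),Q0)
bot.wait(.1)
print(bot.read_clock(),bot.read_position(),bot.read_ft_force())
T=snap("wrist","w8");np.savez("w8.npz",K=T[0],E=T[1])
f=bot.move_linear(H(.100),speed=.1,until_force=12)
print(f,bot.read_clock(),bot.read_position(),bot.read_ft_force())
if not f:
    f=bot.move_linear(H(.084),speed=.015,until_force=5)
    print(f,bot.read_clock(),bot.read_position(),bot.read_ft_force())
snap("wrist","w9")
E
```

```text
21.975 [0.441  0.2442 0.18  ] [ 0.2131 -0.1721 -1.9551]
False 22.975 [0.4405 0.2451 0.1005] [-0.2599 -0.0212 -2.1028]
True 23.8 [0.4398 0.2448 0.0868] [-0.8037 -0.3436  4.7619]
```

View pics/w9.png

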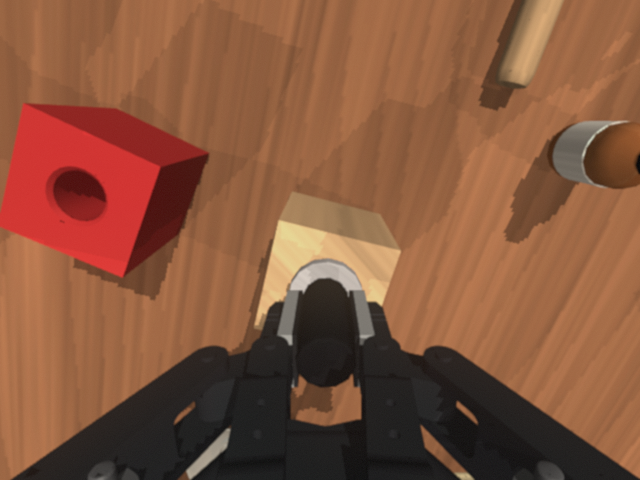

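Contact came at TCP z 0.0868, the same height as at the grasp, so the flange is down on the block. The tool stands centred at about (325, 300). I'll release it, back off straight up and check.

```bash
python3 - <<'E'
from h import *
bot.set_gripper(0.6); bot.wait(.2)
p=np.array(bot.read_position())
bot.move_linear([p[0],p[1],.19],speed=.12)
q=np.array([.4400,.2449,0])-.10*U; q[2]=.24
bot.move_pose(q,Q0)
print(bot.read_clock(),bot.read_position(),bot.read_ft_force())
T=snap("wrist","w10");np.savez("w10.npz",K=T[0],E=T[1]);snap("scene","s10");snap("side","d10")
E
```

```text
25.9917 [0.464  0.1473 0.2395] [-0.2211 -0.2721 -0.3118]
```

View pics/w10.png

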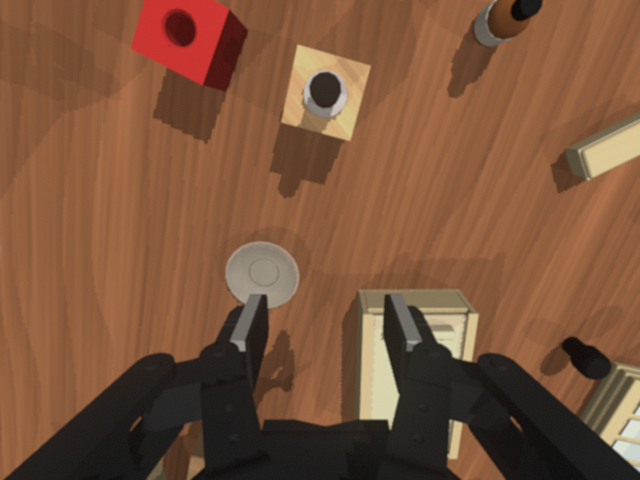

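View pics/s10.png

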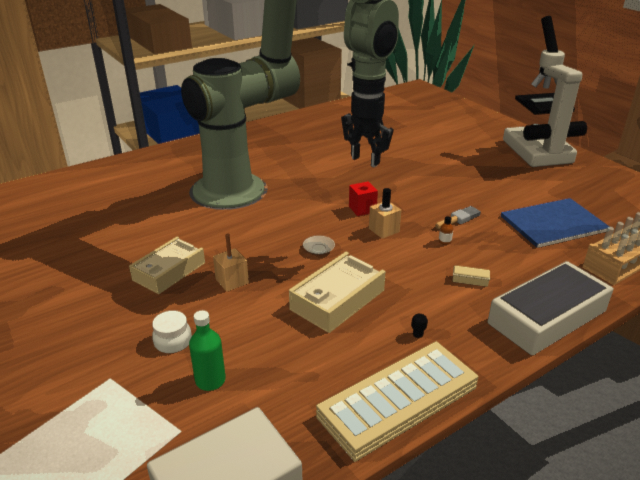

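View pics/d10.png

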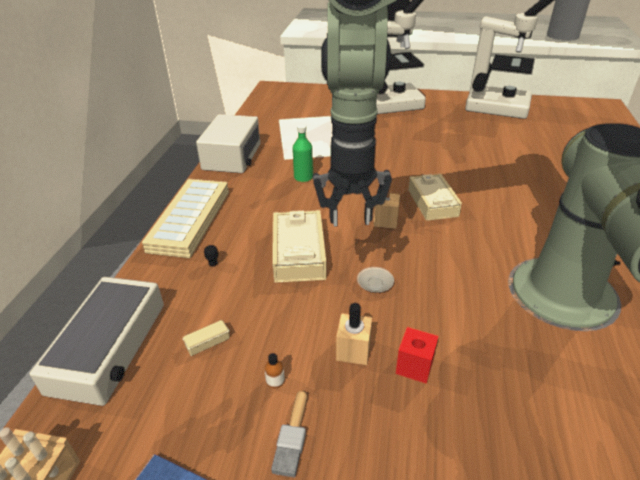

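```bash
python3 - <<'E'
from h import *
W=np.load("w10.npz");W=(W["K"],W["E"])
w=cv2.imread("pics/w10.png");a=cv2.imread("pics/s10.png")
z=lambda im,x,y,w,h,k:cv2.resize(im[y:y+h,x:x+w],None,fx=k,fy=k,interpolation=cv2.INTER_CUBIC)
cv2.imwrite("pics/z10.png",np.hstack([z(w,275,40,100,100,4),z(a,295,270,50,50,8)]))
g=lambda p:((p-[275-.4,40-.4])*4).round(0)
for n,p in [("handletop",[.4397,.2448,.126]),("flange",[.4397,.2448,.076]),("mouth",[.4397,.2448,.07])]: print(n,g(proj(*W,p)))
E
```

```text
handletop [[201. 198.]]
flange [[201. 218.]]
mouth [[201. 220.]]
```

View pics/z10.png

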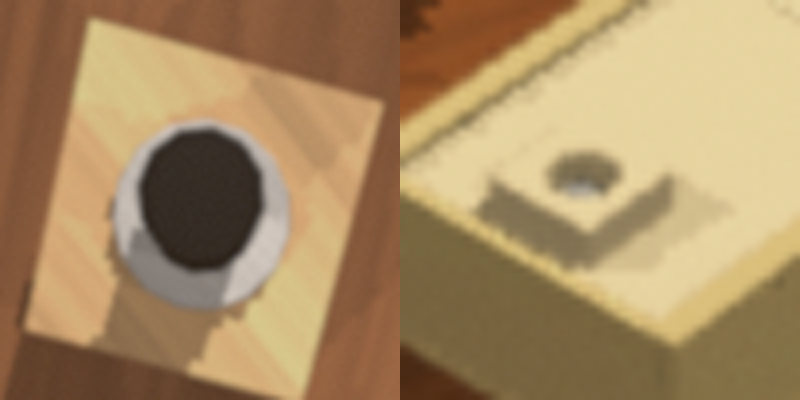

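```bash
python3 - <<'E'
from cell import bot
bot.close_job(); print(bot.read_clock())
E
```

```text
the job is handed in; nothing more can be done
the job is handed in; nothing more can be done
```

The cover is home, the catch is locked and the press tool is back in its holder. I handed the job in at about 26 s on the robot's clock; no verdict was reported.

- **Cover:** I pushed the thumb rib with the shut fingers until the cover met its stop. A second push stopped at the same place. The wrist picture put the total travel at about 90 mm.
- **Catch:** I pressed it with the tool's rod, stopping at a 20 N change in force. A second press stopped at the same height. The pictures then show the button deep in the collar, at about 57 mm above the desk, which is the locked height.
- **Press tool:** The flange touched the block at the same height as when I picked it up. After release, the handle and flange sit within about 1 mm of where an upright, centred tool should appear.
- **Rest of the desk:** Nothing appears moved in the last scene and side pictures, and the arm is clear of everything.

**Disagreement:** Before pressing, the scene and side cameras placed the rod tip about 3 mm from where the wrist camera and arm reading did. I went with the wrist view, and pictures at first contact showed the rod inside the collar's hole.

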